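Pack the jacked-up foot of a drive unit and hold the wedge tight

TASK

The conveyor's small drive unit stands on its jack screws, so its front foot hangs clear of the bed plate: fill that gap. Slide one or both slotted packers in flat round the hold-down bolt, fully home and one on top of the other, just as many as it takes for the slotted orange wedge, pushed in on top of them thin end first, to pass the bolt and jam tight under the foot before its slot runs out; a packer you do not need stays aside. Finish while still gripping the wedge, jammed tight, so that the bolt can be tightened, and leave the wrench, hex key and can end where they lie.

Things in the scene. Friction and masses are not known exactly. Their poses are not given: they have to be found in the camera images.
- bed_plate: fixed dark steel plate, 222 x 152 x 14 mm, flat on the deck, place and yaw vary. Origin: on its underside, straight below the middle of the foot's front edge. x points level into the gap (the way packers and wedge go in), z up. It reaches from x = -80 to +142 and y = -76 to +76 mm; its front 80 mm is bare and carries the packers' tails
- bolt (a point): axis of the upright hold-down bolt, 12 mm in diameter, at the plate's top face (14 mm over the deck), 24 mm behind the foot's front edge; the bolt runs up through the gap and the foot and its top stands 65 mm over the plate
- drive_unit: fixed grey gear motor on four jack screws (58 mm either side of the middle, clear of the packers), one foot in front. Origin as foot_edge, axes as the plate's. Foot: 56 mm wide, x = 0 to 46 mm, 18 mm thick, nut on top; its underside slopes down to the rear by 8 degrees (0.1405 mm per mm), the wedge's taper. Behind x = 46 mm stands the motor, 112 mm high
- foot_edge (a point): middle of the lower front edge of the foot, the roof of the gap's mouth: 15.5 to 23 mm above the plate's top face, different each time
- packer1: loose flat grey aluminium packer, 100 mm long (x), 5 mm thick, 50 g, two alike (one or both are needed). Origin: centre of its underside; x points to the slotted end. The slotted head (x = -8 to +50 mm) is 46 mm wide with a slot 16 mm wide, flared at its mouth, from x = +26 to +50 mm; the plain tab (x = -50 to -8 mm) is 30 mm wide, to be gripped across
- packer2: loose flat grey aluminium packer, 100 mm long (x), 5 mm thick, 50 g, two alike (one or both are needed). Origin: centre of its underside; x points to the slotted end. The slotted head (x = -8 to +50 mm) is 46 mm wide with a slot 16 mm wide, flared at its mouth, from x = +26 to +50 mm; the plain tab (x = -50 to -8 mm) is 30 mm wide, to be gripped across
- packer1_seat (a point): point on the underside of packer1 32 mm from its origin toward the slotted end: it lies on the bolt's axis when the packer is fully home, with the slot's bottom on the bolt (the tail then sticks out 58 mm in front of the foot's edge)
- packer2_seat (a point): point on the underside of packer2 32 mm from its origin toward the slotted end: it lies on the bolt's axis when the packer is fully home, with the slot's bottom on the bolt (the tail then sticks out 58 mm in front of the foot's edge)
- wedge: loose orange nylon wedge, 121 mm long, 60 g, flat underside. Origin: on the underside, 60 mm behind the thin end (x points to it). 4 mm thick at x = +60 mm, rising 8 degrees (0.1405 mm per mm) to 15 mm at x = -18; this head is 46 mm wide, its slot 16 mm wide, flared at the mouth, from x = 0 to +60. Behind, x = -18 to -61 mm: level tab to grip across, 30 mm wide, 15 mm thick
- wedge_nose (a point): middle of the wedge's thin end, on the underside. The wedge jams where its thickness at the foot's edge equals what the packers leave of the gap, with the thin end 28 to 76 mm in behind that edge; at 78 mm its slot is on the bolt and it stops without jamming: then a packer is missing
- wrench: loose combination wrench, 190 mm long, in the tray behind the packers; not to be disturbed
- hex_key: loose small hex key, 88 mm long, flat on the deck; not to be disturbed
- can_end: loose round aluminium can end, 57 mm across, flat on the deck; not to be disturbed

How it is judged:
On the way, in this order (a step that is already met when the one before it is completed fails the run):
1. a packer lies fully home under the foot, its slot round the bolt (((horizontal distance between packer1_seat and bolt below 0.008 m and angle between packer1's own z axis and vertical below 0.06 rad and z of packer1 in the frame of bed_plate above 0.01 m and angle between the x axis of packer1 and the x axis of bed_plate, either way round below 0.2 rad) or (horizontal distance between packer2_seat and bolt below 0.008 m and angle between packer2's own z axis and vertical below 0.06 rad and z of packer2 in the frame of bed_plate above 0.01 m and angle between the x axis of packer2 and the x axis of bed_plate, either way round below 0.2 rad))), for 0.2 s.
2. the wedge, held in the fingers, is jammed between packers and foot (contact force between wedge and drive_unit above 2 N and (contact force between wedge and packer1 above 1 N or contact force between wedge and packer2 above 1 N) and contact force between the fingers and wedge above 2 N and x of wedge_nose in the frame of bed_plate above 0.028 m and y of wedge_nose in the frame of bed_plate between -0.008 and 0.008 m and angle between the x axis of wedge and the x axis of bed_plate, either way round below 0.12 rad and angle between wedge's own z axis and vertical below 0.08 rad), for 0.3 s.
At the end, for the whole second after the job is handed in: one or more packers flat and home (seat within 8 mm of the bolt's axis), the others over 90 mm off; the wedge on them, straight within 0.12 rad, thin end 28 mm or more behind the foot's edge, jammed (over 2 N on foot, over 1 N on a packer), at rest, gripped by the fingers with over 2 N (all of step 2 and ((horizontal distance between packer1_seat and bolt below 0.008 m and angle between packer1's own z axis and vertical below 0.06 rad and z of packer1 in the frame of bed_plate above 0.01 m and angle between the x axis of packer1 and the x axis of bed_plate, either way round below 0.2 rad) or (horizontal distance between packer2_seat and bolt below 0.008 m and angle between packer2's own z axis and vertical below 0.06 rad and z of packer2 in the frame of bed_plate above 0.01 m and angle between the x axis of packer2 and the x axis of bed_plate, either way round below 0.2 rad)) and ((horizontal distance between packer1_seat and bolt below 0.008 m and angle between packer1's own z axis and vertical below 0.06 rad and z of packer1 in the frame of bed_plate above 0.01 m and angle between the x axis of packer1 and the x axis of bed_plate, either way round below 0.2 rad) or horizontal distance between packer1_seat and bolt above 0.09 m) and ((horizontal distance between packer2_seat and bolt below 0.008 m and angle between packer2's own z axis and vertical below 0.06 rad and z of packer2 in the frame of bed_plate above 0.01 m and angle between the x axis of packer2 and the x axis of bed_plate, either way round below 0.2 rad) or horizontal distance between packer2_seat and bolt above 0.09 m) and linear speed of wedge below 0.02 m/s); the arm keeps its last pose, push and grip.
It fails at once if a bystander (wrench, hex key, can end) is pushed more than 25 mm (distance of any of wrench, hex_key, can_end from where it was at the start of the episode above 0.025 m).
It also fails if it takes over 69 s, if anything falls off the work surface, if the arm or the gripper's body presses on something with over 40 N, if the wrist force passes 120 N, or if a joint passes its speed limit or range.

ROBOT

A 6-joint arm with a two-finger parallel gripper is mounted at the origin on a cart in front of the work surface, level with it; the furniture and walls round the work are solid. World frame = base frame: x ahead of the robot, y to its left, z up, the work surface at z = 0. Lengths are in m, angles in rad, forces in N, time in s.
With the tool pointing down it reaches from about 0.425 to 0.95 m from the base axis. Payload 3.5 kg.
Tool frame: the origin (TCP) lies between the finger pads; the fingertips stand 19 mm ahead of it and the grasp point (between the pads) is the TCP; y points along the fingers, z is the direction in which the jaws open and shut, and the axes are right-handed (so a half turn about y gives the same grasp; the last joint's range is limited). The gripper opens to 85 mm and grips with 20 to 120 N. Pads are 22 mm wide; open, the fingers measure 114 mm over their backs; the gripper's body (76 mm by 85 mm) begins 54 mm behind the grasp point. The pads swing forward as they close: fully open they stand 13 mm farther back than shut.
Start: joints at [1.148, 0.286, 1.577, -0, 1.279, -0.15], TCP at [0.182, 0.65, 0.25] pointing down, gripper open.
Joint ranges: [-2.77, 2.77], [-0.9, 2.22], [0.21, 2.48], [-1.53, 4.67], [0.24, 2.81], [-2.84, 2.84]. Speed limits (rad/s): [2.79, 2.79, 3.14, 3.14, 3.14, 3.14].

INTERFACE

Orientations are given as a unit quaternion [x, y, z, w].
In Python, from plant import get_state, read_camera, camera_model, sign_off gives the robot as it stands.
- The arm moves only by the tool carry_out, never from a script. Its argument "moves" is a list of rows, each a list of 7 numbers: the turn, a rotation vector about the tool's x, y, z in rad, then the shift along the tool's x, y, z in m, then the closure, from -1 (fully open) to 1 (shut). In form: [[wx, wy, wz, dx, dy, dz, jaw], ...]. A call has 1 to 10 rows; each row shifts and turns the commanded pose from where the row before left it, along the tool's axes as they then stand; what a row does not reach is not made up. A row lasts 1/8 s, in which the tool goes at most 62.5 mm and 10.7 degrees, less where a joint would pass 70% of its speed; a pose out of reach is approached as far as the arm can. A call is refused whole if a number of a shift passes 0.0625 or a number of a turn 0.188, either way. A call with a gripper value outside its range is refused whole. The fingers move at their own pace and stop on an object; "squeeze" is the grip in N (left out, the last holds). Time passes only in rows, so rows that do not move let the fingers close. It gives the time, the measured TCP pose, the force and the opening at its end, in the units of the state.
- get_state(): the state, without advancing time (a new reading comes with each control period).
- read_camera(name): name is "scene" or "side" or "wrist"; returns the picture (420x560x3 uint8, blue, green, red); there is no depth.
- camera_model(name): a dict with "camera_matrix" (3x3 intrinsics, pixels), "pose" (4x4, takes a point from camera to world coordinates). Camera axes: x right, y down, z forward; pixel columns grow to the right and rows downward; lengths in m; the calibration is good to about 2 mm. The wrist camera is an equidistant fisheye: a pixel r from the principal point sees the ray r / f radians off the axis. A picture is of the moment at which its call begins: read the wrist's pose just before it. camera_model takes no time and is no camera call; for the wrist camera it gives the pose at the moment of the call.
- sign_off(): hands the job in, once; it reports no verdict.
The state is a dict: "time": time; "qpos": joint angles; "dq": joint speeds; "joint_efforts": joint torques, N m; "eef_pos": TCP position; "tcp_rot": TCP orientation; "contact_force": force on the tool from outside, world axes, zero at the start; "wrist_torque": the same for the moment, N m; "opening": opening from 0.0 (shut) to 1.0 (fully open).
Only numpy, scipy, OpenCV 4.12 (cv2) and the standard library are available. Lean on these libraries where they do the work, as an engineer would, in place of code of your own. Each camera call takes 0.05 s, during which the arm holds its last target. There are 200 camera calls.

## Working session

There is one attempt and no reset: what is moved stays moved. The work goes in short steps, Python scripts to look and compute and a tool call to move; the robot and the scene stay as the last step left them, time stands still between calls to the robot, and variables do not carry over. Pictures are saved under pics/ and viewed, about 8 in all and at most 12, crops included, and the job is handed in when it is done.

Besides the shell and the picture viewer there is one more tool, called after ">>>" by a JSON object that holds its "op" and its "data". carry_out: Moves the arm, as the interface text tells. Its arguments: {"type":"object","properties":{"moves":{"type":"array","items":{"type":"array","items":{"type":"number"}}},"squeeze":{"type":"number"}},"required":["moves"]}

```bash
mkdir -p pics; ls; python3 - <<'E'
from plant import *
import cv2,numpy as np
np.set_printoptions(precision=4,suppress=True)
for n in ["scene","side","wrist"]:
    cv2.imwrite(f"pics/{n}0.png",read_camera(n)); m=camera_model(n); print(n,m["camera_matrix"],m["pose"])
s=get_state(); print(s)
E
```

```text
pics
scene [[406.8979   0.     276.3655]
 [  0.     406.8979 211.4697]
 [  0.       0.       1.    ]] [[-0.6746 -0.3847  0.63   -0.0601]
 [-0.738   0.3327 -0.587   0.5232]
 [ 0.0162 -0.861  -0.5084  0.498 ]
 [ 0.      0.      0.      1.    ]]
side [[438.4804   0.     279.1743]
 [  0.     438.4804 211.9418]
 [  0.       0.       1.    ]] [[-0.9995 -0.0298  0.0134  0.4761]
 [-0.0258  0.4671 -0.8838  0.923 ]
 [ 0.0201 -0.8837 -0.4676  0.5182]
 [ 0.      0.      0.      1.    ]]
wrist [[325.1923   0.     281.0611]
 [  0.     325.1923 211.0744]
 [  0.       0.       1.    ]] [[ 0.2682  0.9189  0.2893  0.1063]
 [ 0.9634 -0.2554 -0.0818  0.6699]
 [-0.0013  0.3006 -0.9537  0.3725]
 [ 0.      0.      0.      1.    ]]
{'time': 0.15, 'qpos': array([ 1.148 ,  0.287 ,  1.5779, -0.    ,  1.2786, -0.15  ]), 'dq': array([ 0.0011, -0.004 , -0.0029,  0.0002,  0.0015,  0.0011]), 'joint_efforts': array([  0.0011, -40.6601, -29.3142,  -0.0001,   0.0039,   0.    ]), 'eef_pos': array([0.1816, 0.6496, 0.2492]), 'tcp_rot': array([ 0.7012, -0.0963,  0.096 , -0.6999]), 'contact_force': array([ 0.3406, -0.2483,  0.3816]), 'wrist_torque': array([ 0.0217, -0.0343,  0.0095]), 'opening': 1.0012464696846197}
```

View pics/scene0.png

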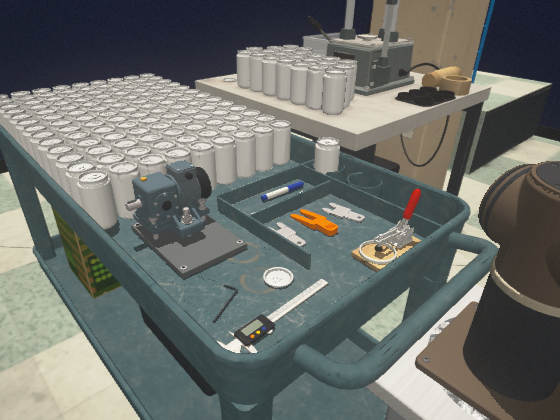

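View pics/side0.png

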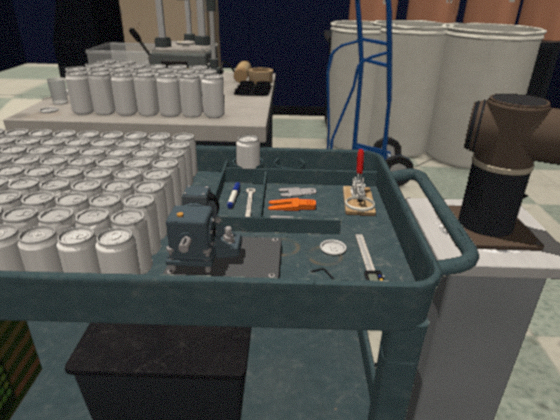

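The scene view shows the bed plate at about (190,240), the packers at (290,235) and (343,213), the orange wedge at (315,222), the can end at (278,278) and the hex key at (228,300). The side view shows the same items, with the wedge at (292,204) and the plate at (240,257). Next I'll work out rough positions and enlarge crops.

```bash
cat > h.py <<'E'
from plant import *
import cv2,numpy as np
np.set_printoptions(precision=4,suppress=True)
def pix2w(m,u,v,z):
    K=m["camera_matrix"];P=m["pose"]
    d=P[:3,:3]@np.array([(u-K[0,2])/K[0,0],(v-K[1,2])/K[1,1],1]);o=P[:3,3]
    return o+d*(z-o[2])/d[2]
def fish2w(m,u,v,z):
    K=m["camera_matrix"];P=m["pose"]
    a=np.array([u-K[0,2],v-K[1,2]]);r=np.hypot(*a);t=r/K[0,0]
    d=P[:3,:3]@np.array([*(a/max(r,1e-9)*np.sin(t)),np.cos(t)]);o=P[:3,3]
    return o+d*(z-o[2])/d[2]
def w2fish(m,p):
    K=m["camera_matrix"];P=m["pose"];c=P[:3,:3].T@(np.array(p)-P[:3,3]);t=np.arctan2(np.hypot(c[0],c[1]),c[2]);a=c[:2]/max(np.hypot(c[0],c[1]),1e-9)*t*K[0,0]
    return a+[K[0,2],K[1,2]]
def w2pix(m,p):
    K=m["camera_matrix"];P=m["pose"];c=P[:3,:3].T@(np.array(p)-P[:3,3]);return (K@(c/c[2]))[:2]
E
python3 - <<'E'
from h import *
m=camera_model("scene")
for n,u,v,z in [("plate",190,240,.014),("p1",290,235,.005),("wedge",315,222,.01),("p2",343,213,.005),("can",278,278,0),("hex",228,300,0),("plate corner L",133,224,.014),("plate right corner",247,241,.014),("plate near",182,273,.014)]: print(n,pix2w(m,u,v,z))
a=cv2.imread("pics/scene0.png")[140:340,120:390]; 
cv2.imwrite("pics/c1.png",cv2.resize(a,None,fx=2.95,fy=2.95,interpolation=cv2.INTER_CUBIC))
E
```

```text
plate [0.5711 0.1788 0.014 ]
p1 [ 0.4572 -0.0007  0.005 ]
wedge [ 0.4527 -0.075   0.01  ]
p2 [ 0.4417 -0.1614  0.005 ]
can [0.3729 0.1122 0.    ]
hex [0.3871 0.2184 0.    ]
plate corner L [0.7061 0.2395 0.014 ]
plate right corner [0.4905 0.0919 0.014 ]
plate near [0.4887 0.2477 0.014 ]
```

View pics/c1.png

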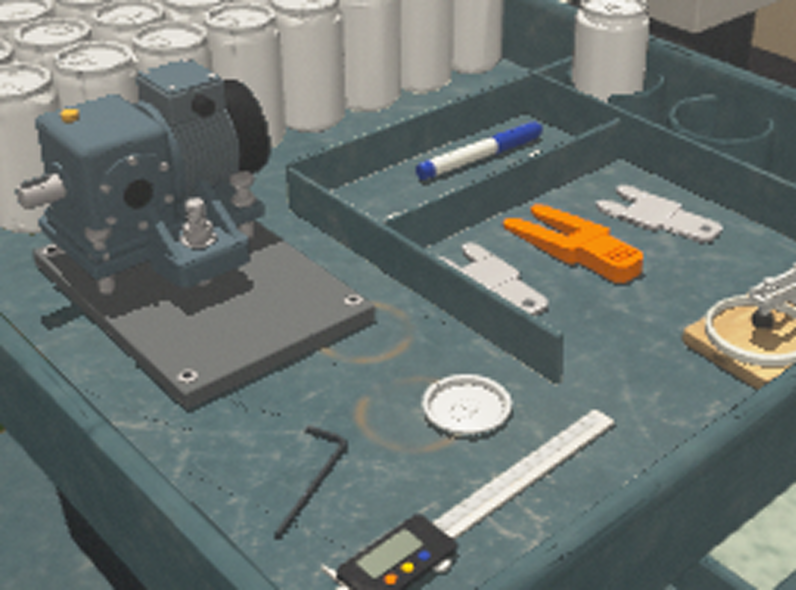

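View pics/wrist0.png

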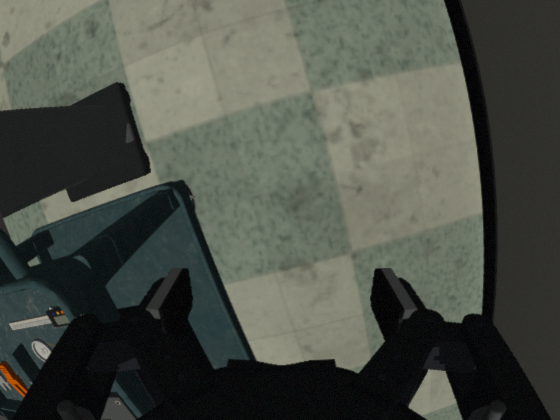

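The crop shows the packer and wedge slots pointing away from the robot, towards +x, and the plate's bare front also faces the robot. The wrist view is still over the floor, with only the wedge at its lower left edge. I'll move over the work.

```bash
cat >> h.py <<'E'
from scipy.spatial.transform import Rotation as Ro
def R0(yaw): # tool down, jaws along world y turned by yaw
    c,s=np.cos(yaw),np.sin(yaw);X=np.array([c,s,0]);Y=np.array([-s,c,0])
    return np.c_[X,[0,0,-1],Y]
def plan(p,yaw):
    s=get_state();R=Ro.from_quat(s["tcp_rot"]).as_matrix();T=R0(yaw)
    rv=Ro.from_matrix(R.T@T).as_rotvec();d=np.array(p)-s["eef_pos"]
    print("turn",rv,"shift in start axes",R.T@d,"shift in end axes",T.T@d,"pos",s["eef_pos"],"t",s["time"],"F",s["contact_force"],"open",s["opening"])
E
python3 - <<'E'
from h import *
s=get_state();R=Ro.from_quat(s["tcp_rot"]).as_matrix();print(R); print("cam in tool",R.T@(camera_model("wrist")["pose"][:3,3]-s["eef_pos"]))
plan([.50,.0,.30],0)
E
```

```text
[[ 0.963  -0.0008  0.2694]
 [-0.2694 -0.0018  0.963 ]
 [-0.0003 -1.     -0.0019]]
cam in tool [-0.0781 -0.1233 -0.001 ]
turn [ 0.0019 -0.2728 -0.0005] shift in start axes [ 0.4816 -0.0499 -0.5399] shift in end axes [ 0.3184 -0.0508 -0.6496] pos [0.1816 0.6496 0.2492] t 0.15 F [ 0.3406 -0.2483  0.3816] open 1.0012464696846197
```

>>> {"op": "carry_out", "data": {"moves": [[0,-0.136,0,0,-0.01,0,-1],[0,-0.136,0,0,-0.01,0,-1],[0,0,0,0.026,-0.01,-0.054,-1],[0,0,0,0.026,-0.01,-0.054,-1],[0,0,0,0.026,-0.01,-0.054,-1],[0,0,0,0.026,0,-0.054,-1],[0,0,0,0.026,0,-0.054,-1],[0,0,0,0.026,0,-0.054,-1],[0,0,0,0.026,0,-0.054,-1],[0,0,0,0.026,0,-0.054,-1]]}}

```text
time: 1.4
eef_pos: [0.3897, 0.2161, 0.3002]
tcp_rot: [-0.707, 0.0, -0.0, 0.707]
contact_force: [0.4, 0.5, 0.5]
opening: 0.998
```

>>> {"op": "carry_out", "data": {"moves": [[0,0,0,0.026,0,-0.054,-1],[0,0,0,0.026,0,-0.054,-1],[0,0,0,0.026,0,-0.04,-1],[0,0,0,0,0,0,-1]]}}

```text
time: 1.9
eef_pos: [0.4682, 0.0673, 0.2999]
tcp_rot: [0.707, -0.002, 0.002, -0.707]
contact_force: [-0.9, 0.8, -0.0]
opening: 1.001
```

```bash
python3 - <<'E'
from h import *
m=camera_model("wrist");a=read_camera("wrist");np.save("m1.npy",m["pose"]);cv2.imwrite("pics/w1.png",a)
cv2.imwrite("pics/w1b.png",cv2.resize(a,(784,588),interpolation=cv2.INTER_CUBIC))
plan([.5,0,.3],0)
E
```

```text
turn [-0.0004 -0.0038 -0.0013] shift in start axes [ 0.0327 -0.0002 -0.0686] shift in end axes [ 0.0325 -0.0002 -0.0687] pos [0.4675 0.0687 0.2998] t 1.95 F [ 0.018   0.8561 -0.1346] open 1.0010881179196958
```

View pics/w1b.png

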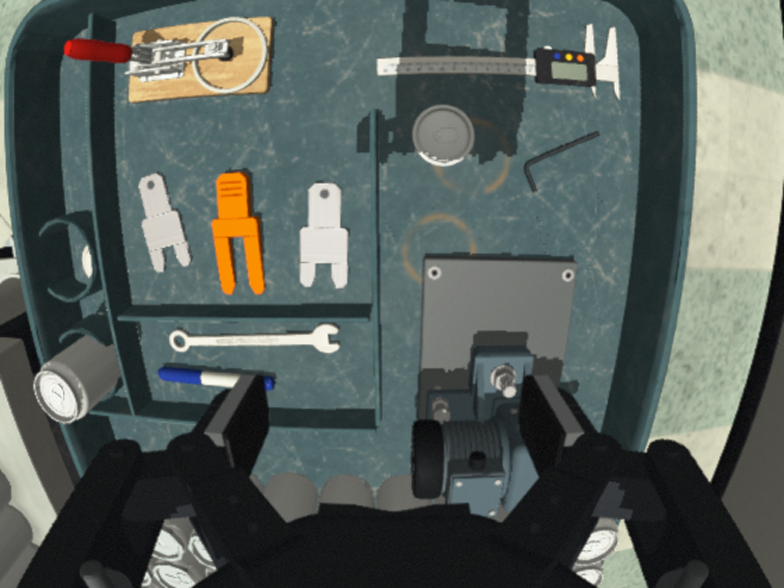

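The wrist view (1.4x) shows packer A at (323,235), the wedge at (236,233), packer B at (164,225) and the wrench at (255,340). The plate's front corners are at (427,256) and (574,260), the bolt top at (505,375), the can end at (443,135) and the hex key at (560,160). I'll fit outline models to it.

```bash
cat >> h.py <<'E'
from scipy.optimize import minimize
S=4
def outl(kind,zs):
    if kind=="p":
        P=[(-50,-15),(-8,-15),(-8,-23),(50,-23),(50,-11),(44,-8),(26,-8),(26,8),(44,8),(50,11),(50,23),(-8,23),(-8,15),(-50,15)]
        return [[(x,y,z) for x,y in P] for z in (0,5)]
    P=[(-61,-15),(-18,-15),(-18,-23),(60,-23),(60,-11),(54,-8),(0,-8),(0,8),(54,8),(60,11),(60,23),(-18,23),(-18,15),(-61,15)]
    t=lambda x:15 if x<-18 else 4+(60-x)*.1405
    return [[(x,y,0) for x,y in P],[(x,y,t(x)) for x,y in P]]
def render(m,kind,pose,shape,z0=0,fish=True):
    x,y,a=pose;c,s=np.cos(a),np.sin(a);im=np.zeros((shape[0],shape[1]),np.uint8);f=w2fish if fish else w2pix
    for poly in outl(kind,0):
        q=[f(m,(x+(c*px-s*py)/1e3,y+(s*px+c*py)/1e3,z0+pz/1e3)) for px,py,pz in poly]
        cv2.fillPoly(im,[np.round(np.array(q)*16).astype(np.int32)],255,cv2.LINE_AA,4)
    return im/255.
def fit(m,mask,kind,pose,z0=0):
    mk=mask.astype(float)
    def cost(d):
        r=render(m,kind,(pose[0]+d[0]/1e3,pose[1]+d[1]/1e3,pose[2]+d[2]/100),mask.shape,z0)
        return np.abs(r-mk).sum()/mk.sum()
    b=minimize(cost,[0,0,0],method="Nelder-Mead",options=dict(initial_simplex=[[0,0,0],[8,0,0],[0,8,0],[0,0,10]],maxiter=250,xatol=.05,fatol=1e-4))
    d=b.x;return np.array([pose[0]+d[0]/1e3,pose[1]+d[1]/1e3,pose[2]+d[2]/100]),b.fun
def comp(mask,u,v): # component nearest pixel
    n,l=cv2.connectedComponents(mask.astype(np.uint8));ys,xs=np.nonzero(l);i=np.argmin((xs-u)**2+(ys-v)**2);return l==l[ys[i],xs[i]]
E
cat > f1.py <<'E'
from h import *
a=cv2.imread("pics/w1.png");m=camera_model("wrist");m["pose"]=np.load("m1.npy")
hsv=cv2.cvtColor(a,cv2.COLOR_BGR2HSV)
gr=(hsv[...,1]<40)&(hsv[...,2]>120); org=(hsv[...,1]>150)&(hsv[...,0]<20)&(hsv[...,2]>120)
for n,k,t,h,mk in [("A","p",(323,183),(325,287),gr),("B","p",(149,176),(172,269),gr),("W","w",(232,173),(243,293),org)]:
    mk=comp(mk,t[0]/1.4,(t[1]+8)/1.4)
    T=fish2w(m,t[0]/1.4,t[1]/1.4,.005)[:2];H=fish2w(m,h[0]/1.4,h[1]/1.4,.005)[:2]
    L=np.linalg.norm(H-T);yaw=np.arctan2(*(H-T)[::-1]);c=T+(H-T)*(.5)
    p,f=fit(m,mk,k,(*c,yaw));print(n,"L",L,"area",mk.sum(),"guess",c,yaw,"fit",p,"cost",f)
for n,u,v,z in [("plFL",575,258,.014),("plFR",427,255,.014),("bolt",505,375,.075),("footL",531,348,.052),("footR",476,348,.052),("screwFR",433,272,.014),("screwFL",567,275,.014),("plR2",420,415,.014),("can",443,135,.003)]:print(n,fish2w(m,u/1.4,v/1.4,z))
E
python3 f1.py
```

```text
A L 0.09965611315521344 area 2096 guess [0.463  0.0015] -0.018326377945332203 fit [ 0.4641  0.0004 -0.0644] cost 0.0919809908696303
B L 0.09858416332542562 area 1515 guess [ 0.4435 -0.1693] 0.17353915498476857 fit [ 0.4426 -0.1709  0.1919] cost 0.15196013719018958
W L 0.11892232107388537 area 1982 guess [ 0.4589 -0.0845] 0.017645806255491107 fit [ 0.4588 -0.0846 -0.0131] cost 0.24656021843651688
plFL [0.4815 0.2432 0.014 ]
plFR [0.4799 0.0977 0.014 ]
bolt [0.5732 0.1642 0.075 ]
footL [0.5582 0.1931 0.052 ]
footR [0.5569 0.1409 0.052 ]
screwFR [0.4961 0.1035 0.014 ]
screwFL [0.4986 0.2363 0.014 ]
plR2 [0.6512 0.094  0.014 ]
can [0.3697 0.1123 0.003 ]
```

>>> {"op": "carry_out", "data": {"moves": [[0,0.04,0,-0.015,0,-0.034,-0.05],[0,0,0,-0.015,0,-0.034,-0.05],[0,0,0,0,0.06,0,-0.05],[0,0,0,0,0.06,0,-0.05],[0,0,0,0,0.06,0,-0.05],[0,0,0,0,0,0,-0.05],[0,0,0,0,0,0,-0.05]], "squeeze": 40}}

```text
time: 2.82
eef_pos: [0.4373, 0.0029, 0.1225]
tcp_rot: [0.707, -0.013, 0.015, -0.707]
contact_force: [0.5, -0.1, 0.8]
opening: 0.528
```

```bash
python3 - <<'E'
from h import *
m=camera_model("wrist");a=read_camera("wrist");np.save("m2.npy",m["pose"]);cv2.imwrite("pics/w2.png",a)
cv2.imwrite("pics/w2b.png",cv2.resize(a,(784,588),interpolation=cv2.INTER_CUBIC))
plan([.438,0.002,.02],-.04)
E
```

```text
turn [0.0009 0.0003 0.0054] shift in start axes [-0.0006  0.1034 -0.0005] shift in end axes [-0.      0.1034 -0.0006] pos [0.438  0.0026 0.1234] t 2.875 F [ 0.5717 -0.6615  0.2711] open 0.5238264031712704
```

View pics/w2b.png

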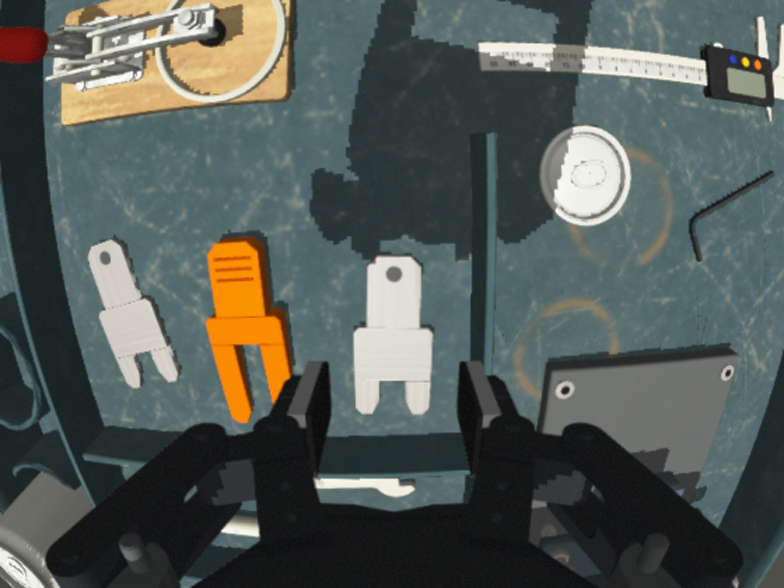

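The view shows packer A centred at about (394,335) with its tail at the top (394,258), between the partly open fingers. The divider is at x=483, the wedge at (245,325) and packer B at (133,315). I'll refit all three.

```bash
cat > f2.py <<'E'
from h import *
a=cv2.imread("pics/w2.png");m=camera_model("wrist");m["pose"]=np.load("m2.npy")
hsv=cv2.cvtColor(a,cv2.COLOR_BGR2HSV)
gr=(hsv[...,1]<45)&(hsv[...,2]>110); org=(hsv[...,1]>130)&(hsv[...,0]<22)&(hsv[...,2]>60)
for n,k,c,y,mk,px in [("A","p",(.463,.001),-.04,gr,(394,300)),("B","p",(.4426,-.171),.18,gr,(128,300)),("W","w",(.4588,-.0846),0,org,(238,300))]:
    mk=comp(mk,px[0]/1.4,px[1]/1.4);mk=cv2.morphologyEx(mk.astype(np.uint8),cv2.MORPH_CLOSE,np.ones((5,5)))
    p,f=fit(m,mk,k,(*c,y));print(n,mk.sum(),"fit",p,f)
for n,u,v,z in [("divider",491,200,.02),("plFR",545,360,.014),("plFL",737,350,.014),("Atail",394,256,.005),("Atips",393,413,.005),("sh",354,340,.005),("sh",433,340,.005),("Btail",103,240,.005),("Btips",155,381,.005)]:print(n,fish2w(m,u/1.4,v/1.4,z))
E
python3 f2.py
```

```text
A 6007 fit [ 0.4652  0.0003 -0.0652] 0.17204111543069034
B 3619 fit [ 0.4437 -0.1724  0.1921] 0.1585737583234454
W 5089 fit [ 0.4588 -0.0848 -0.0035] 0.18421200667337084
divider [0.3821 0.0534 0.02  ]
plFR [0.4755 0.0897 0.014 ]
plFL [0.4818 0.2423 0.014 ]
Atail [0.4129 0.0035 0.005 ]
Atips [ 0.5116 -0.0008  0.005 ]
sh [ 0.4613 -0.0213  0.005 ]
sh [0.463  0.0241 0.005 ]
Btail [ 0.3923 -0.1762  0.005 ]
Btips [ 0.4888 -0.1582  0.005 ]
```

>>> {"op": "carry_out", "data": {"moves": [[0,0,0,0.001,0.04,-0.001,-0.05],[0,0,0,0,0.04,0,-0.05],[0,0,0,0,0.015,0,-0.05],[0,0,0,0,0.008,0,-0.05],[0,0,0,0,0,0,-0.05],[0,0,0,0,0,0,0.6],[0,0,0,0,0,0,0.6],[0,0,0,0,0,0,0.6],[0,0,0,0,0,0,0.6]], "squeeze": 40}}

```text
time: 4.0
eef_pos: [0.4384, 0.0011, 0.0189]
tcp_rot: [0.707, -0.013, 0.016, -0.707]
contact_force: [-0.4, 0.3, 7.0]
opening: 0.336
```

>>> {"op": "carry_out", "data": {"moves": [[0,0,0,0,-0.02,0,0.6],[0,0,0,0,-0.05,0,0.6],[0,0,0,0,-0.05,0,0.6],[0,0,0,0,0,0,0.6],[0,0,0,0,0,0,0.6]]}}

```text
time: 4.62
eef_pos: [0.4364, 0.0015, 0.1369]
tcp_rot: [-0.707, 0.015, -0.014, 0.707]
contact_force: [-0.8, -0.6, -1.0]
opening: 0.329
```

```bash
python3 - <<'E'
from h import *
a=read_camera("wrist");m=camera_model("wrist");np.save("m3.npy",m["pose"]);cv2.imwrite("pics/w3.png",a)
cv2.imwrite("pics/w3b.png",cv2.resize(a,(784,588),interpolation=cv2.INTER_CUBIC))
plan([.45,0.17,.13],-.03)
E
```

```text
turn [-0.0005 -0.0108 -0.0025] shift in start axes [0.0073 0.006  0.1688] shift in end axes [0.0092 0.006  0.1687] pos [0.4358 0.0017 0.136 ] t 4.675 F [-0.2998 -0.1679 -0.9654] open 0.33209037612504966
```

>>> {"op": "carry_out", "data": {"moves": [[0,-0.01,0,0,0,0.055,0.6],[0,0,0,0.004,0,0.055,0.6],[0,0,0,0.003,0,0.055,0.6],[0,0,0,0,0,0,0.6],[0,0,0,0,0,0,0.6]]}}

```text
time: 5.3
eef_pos: [0.4483, 0.1658, 0.1355]
tcp_rot: [0.707, -0.012, 0.009, -0.707]
contact_force: [-0.3, -0.8, -0.4]
opening: 0.334
```

```bash
python3 - <<'E'
from h import *
a=read_camera("wrist");m=camera_model("wrist");np.save("m4.npy",m["pose"]);cv2.imwrite("pics/w4.png",a)
cv2.imwrite("pics/w4b.png",cv2.resize(a,(784,588),interpolation=cv2.INTER_CUBIC))
plan([.45,0.17,.13],-.03)
E
```

```text
turn [ 0.0009 -0.0013 -0.0029] shift in start axes [0.0012 0.0059 0.0047] shift in end axes [0.0012 0.0059 0.0047] pos [0.4486 0.1653 0.1359] t 5.35 F [ 0.7287 -0.647  -0.6757] open 0.33035856466670194
```

View pics/w4b.png

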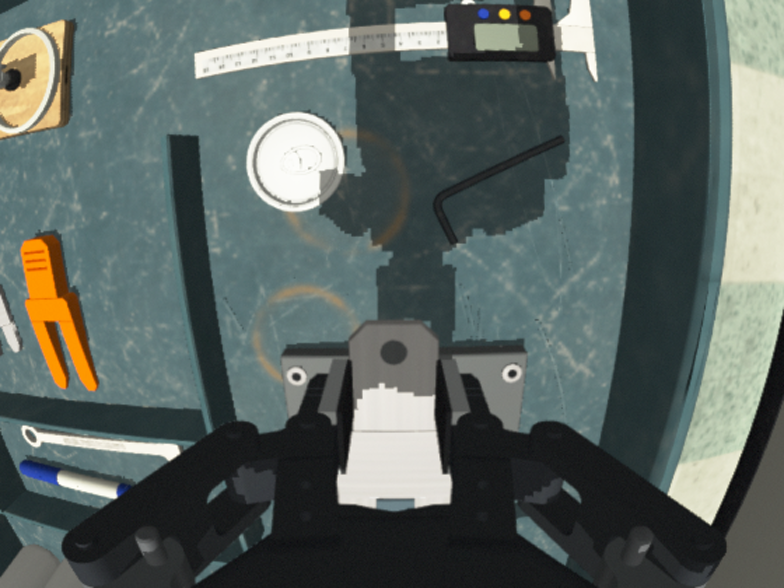

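The view shows the packer held by its tab, tail at (394,320). The plate's front edge runs from (283,350) to (527,345), with screws at (297,376) and (512,373). I'll check for tilt and get the plate pose.

```bash
python3 - <<'E'
from h import *
m=camera_model("wrist");m["pose"]=np.load("m4.npy");s=get_state();t=s["eef_pos"];print(m["pose"][:3,3])
for n,u,v in [("c",283,355),("c",527,352),("s",297,376),("s",512,373)]: print(n,fish2w(m,u/1.4,v/1.4,.014))
R=R0(-.03)
for tilt in (-.2,0,.2):
  for ox in (.0255,):
    for p in [(-50,-15,5),(-50,15,5),(-8,-23,5),(-8,23,5),(-33,0,5)]:
        l=np.array(p)/1e3+[ox,0,-.0185]; c,sn=np.cos(tilt),np.sin(tilt); q=l.copy(); q[2]+=.0165; q=np.array([c*q[0]-sn*q[2],q[1],sn*q[0]+c*q[2]]); q[2]-=.0165
        w=t+R[:,0]*q[0]+R[:,2]*q[1]+[0,0,q[2]]; print(tilt,p,w2fish(m,w)*1.4)
E
```

```text
[0.3707 0.1671 0.2593]
c [0.483  0.0969 0.014 ]
c [0.4858 0.2449 0.014 ]
s [0.4974 0.104  0.014 ]
s [0.4997 0.2364 0.014 ]
-0.2 (-50, -15, 5) [347.6605 335.5929]
-0.2 (-50, 15, 5) [442.9741 335.5758]
-0.2 (-8, -23, 5) [332.9225 429.0114]
-0.2 (-8, 23, 5) [457.1666 428.9413]
-0.2 (-33, 0, 5) [395.225  377.7673]
0 (-50, -15, 5) [348.943 326.847]
0 (-50, 15, 5) [441.5972 326.8351]
0 (-8, -23, 5) [331.7597 433.8242]
0 (-8, 23, 5) [458.3832 433.7486]
0 (-33, 0, 5) [395.2145 373.8505]
0.2 (-50, -15, 5) [350.2903 321.191 ]
0.2 (-50, 15, 5) [440.1502 321.1825]
0.2 (-8, -23, 5) [330.4662 437.0472]
0.2 (-8, 23, 5) [459.737  436.9664]
0.2 (-33, 0, 5) [395.2017 370.6065]
```

```bash
python3 - <<'E'
from h import *
m=camera_model("wrist");m["pose"]=np.load("m4.npy");t=get_state()["eef_pos"]
a=cv2.imread("pics/w4.png").max(2);print("col282",list(zip(range(222,370,2),a[222:370:2,282])))
print("row354",a[354,232:332:2])
R=R0(-.03)
for tilt in (-.3,-.15,0,.15):
  for ox in (.0255,):
    for p in [(-50,0,5),(-41,0,5),(26,-8,5),(26,8,5),(20,-23,5),(20,23,5)]:
        l=np.array(p)/1e3+[ox,0,-.0185]; c,sn=np.cos(tilt),np.sin(tilt); q=l.copy(); q[2]+=.0165; q=np.array([c*q[0]-sn*q[2],q[1],sn*q[0]+c*q[2]]); q[2]-=.0165
        w=t+R[:,0]*q[0]+R[:,2]*q[1]+[0,0,q[2]]; print(tilt,p,w2fish(m,w))
s=cv2.imread("pics/w4.png")
b=read_camera("side");cv2.imwrite("pics/s4.png",b)
print("tcp in side",w2pix(camera_model("side"),t))
u,v=w2pix(camera_model("side"),t).astype(int)
c=np.hstack([cv2.resize(b[v-50:v+60,u-75:u+75],None,fx=5.3,fy=5.3,interpolation=cv2.INTER_CUBIC)]);cv2.imwrite("pics/s4c.png",c);print(c.shape)
E
```

```text
col282 [(222, np.uint8(63)), (224, np.uint8(64)), (226, np.uint8(65)), (228, np.uint8(72)), (230, np.uint8(82)), (232, np.uint8(108)), (234, np.uint8(118)), (236, np.uint8(117)), (238, np.uint8(118)), (240, np.uint8(118)), (242, np.uint8(107)), (244, np.uint8(61)), (246, np.uint8(60)), (248, np.uint8(58)), (250, np.uint8(56)), (252, np.uint8(59)), (254, np.uint8(59)), (256, np.uint8(60)), (258, np.uint8(58)), (260, np.uint8(91)), (262, np.uint8(118)), (264, np.uint8(118)), (266, np.uint8(116)), (268, np.uint8(116)), (270, np.uint8(116)), (272, np.uint8(118)), (274, np.uint8(118)), (276, np.uint8(170)), (278, np.uint8(232)), (280, np.uint8(233)), (282, np.uint8(234)), (284, np.uint8(234)), (286, np.uint8(234)), (288, np.uint8(234)), (290, np.uint8(233)), (292, np.uint8(233)), (294, np.uint8(233)), (296, np.uint8(232)), (298, np.uint8(232)), (300, np.uint8(231)), (302, np.uint8(232)), (304, np.uint8(231)), (306, np.uint8(230)), (308, np.uint8(194)), (310, np.uint8(231)), (312, np.uint8(229)), (314, np.uint8(230)), (316, np.uint8(231)), (318, np.uint8(230)), (320, np.uint8(229)), (322, 
[... 950 characters left out ...]
 ]
-0.15 (-50, 0, 5) [282.3747 238.0372]
-0.15 (-41, 0, 5) [282.3361 254.9682]
-0.15 (26, -8, 5) [268.2575 349.6695]
-0.15 (26, 8, 5) [295.8851 349.6493]
-0.15 (20, -23, 5) [241.6978 342.5426]
-0.15 (20, 23, 5) [322.4611 342.4858]
0 (-50, 0, 5) [282.3483 233.5354]
0 (-41, 0, 5) [282.3212 251.6596]
0 (26, -8, 5) [267.8193 358.7166]
0 (26, 8, 5) [296.3855 358.6937]
0 (20, -23, 5) [240.4801 350.3979]
0 (20, 23, 5) [323.735  350.3339]
0.15 (-50, 0, 5) [282.3209 230.2833]
0.15 (-41, 0, 5) [282.3052 249.05  ]
0.15 (26, -8, 5) [267.311 366.767]
0.15 (26, 8, 5) [296.9665 366.741 ]
0.15 (20, -23, 5) [239.0801 357.2582]
0.15 (20, 23, 5) [325.1997 357.1864]
tcp in side [299.4906 204.0564]
(583, 795, 3)
```

View pics/s4c.png

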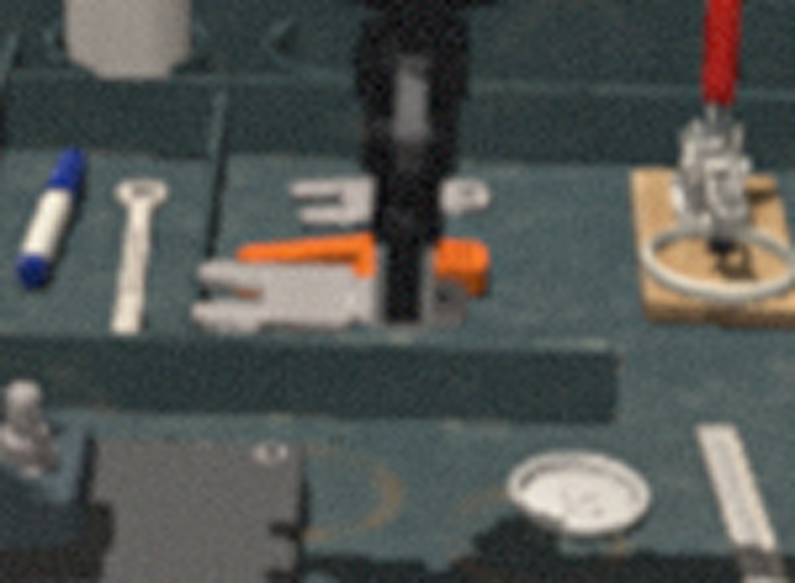

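The side crop shows packer A held level. The bolt top is at crop (25,383) and a plate screw at (270,453). I'll triangulate the bolt and compare the plate measurements between cameras.

```bash
cat >> h.py <<'E'
def ray(m,u,v,fish=False):
    K=m["camera_matrix"];P=m["pose"]
    if fish: d=fish2w(m,u,v,0)-P[:3,3]
    else: d=P[:3,:3]@np.linalg.solve(K,[u,v,1])
    return P[:3,3],d/np.linalg.norm(d)
def tri(rays):
    A=sum(np.eye(3)-np.outer(d,d) for o,d in rays);b=sum((np.eye(3)-np.outer(d,d))@o for o,d in rays)
    p=np.linalg.solve(A,b);return p,[np.linalg.norm((np.eye(3)-np.outer(d,d))@(p-o)) for o,d in rays]
E
python3 - <<'E'
from h import *
sc,sd=camera_model("scene"),camera_model("side")
w=camera_model("wrist");w["pose"]=np.load("m1.npy")
print("screws scene",pix2w(sc,239.3,241.4,.014),pix2w(sc,183.4,267.1,.014),"side",pix2w(sd,275,239.5,.014))
print("bolt top sc+sd",tri([ray(sc,186.1,208.8),ray(sd,228.7,226.3)]))
print("bolt z=.079",pix2w(sc,186.1,208.8,.079),pix2w(sd,228.7,226.3,.079))
a=cv2.imread("pics/w1.png")[225:315,295:425]
cv2.imwrite("pics/w1c.png",cv2.resize(a,None,fx=6,fy=6,interpolation=cv2.INTER_CUBIC))
E
```

```text
screws scene [0.4999 0.1049 0.014 ] [0.5021 0.2365 0.014 ] side [0.4964 0.1001 0.014 ]
bolt top sc+sd (array([0.5863, 0.1708, 0.082 ]), [np.float64(0.0023825652691968043), np.float64(0.0023825652691968767)])
bolt z=.079 [0.5872 0.171  0.079 ] [0.5883 0.161  0.079 ]
```

View pics/w1c.png

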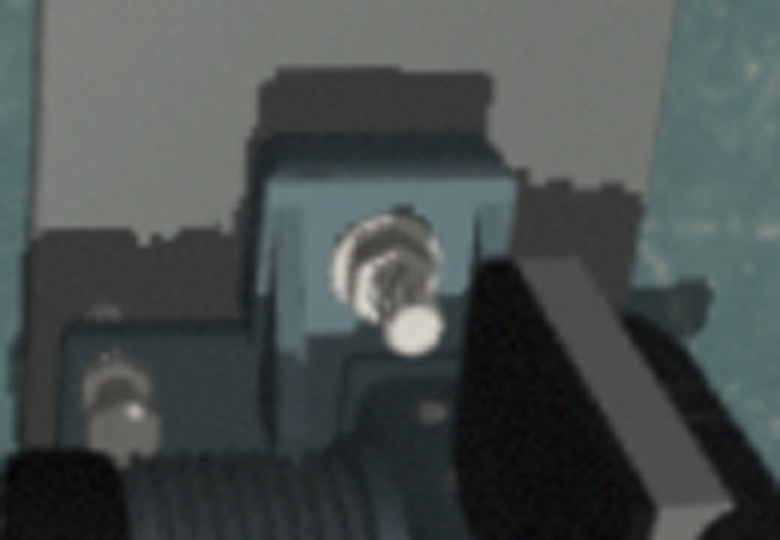

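The crop shows the bolt top at (413,330). The foot's upper front edge is at y=178 (x 265–517) and its lower front edge at y=135 (x 258–490).

```bash
python3 - <<'E'
from h import *
w=camera_model("wrist");w["pose"]=np.load("m1.npy")
print("bolt",fish2w(w,363.8,280,.079))
for g in (.0155,.018,.0205,.023): print(g,"lower",fish2w(w,357.5,247.5,.014+g),"upL,R",fish2w(w,339.2,254.7,.032+g),fish2w(w,381.2,254.7,.032+g))
E
```

```text
bolt [0.5883 0.1688 0.079 ]
0.0155 lower [0.5659 0.1695 0.0295] upL,R [0.5675 0.1413 0.0475] [0.5692 0.1983 0.0475]
0.018 lower [0.5648 0.1688 0.032 ] upL,R [0.5664 0.1408 0.05  ] [0.568  0.1974 0.05  ]
0.0205 lower [0.5637 0.1682 0.0345] upL,R [0.5652 0.1403 0.0525] [0.5668 0.1966 0.0525]
0.023 lower [0.5626 0.1675 0.037 ] upL,R [0.564  0.1398 0.055 ] [0.5656 0.1957 0.055 ]
```

>>> {"op": "carry_out", "data": {"moves": [[0,-0.012,0,0.022,0,0.006,0.6],[0,0,0,0,0.05,0,0.6],[0,0,0,0,0.04,0,0.6],[0,0,0,0,0.01,0,0.6],[0,0,0,0,0,0,0.6],[0,0,0,0,0,0,0.6]]}}

```text
time: 6.15
eef_pos: [0.4733, 0.1713, 0.0392]
tcp_rot: [-0.707, 0.006, -0.008, 0.707]
contact_force: [-0.3, 0.0, -1.0]
opening: 0.33
```

```bash
python3 -c "
from h import *
plan([.5315,.170,.0355],-.018)"
```

```text
turn [-0.0006 -0.0014  0.0036] shift in start axes [ 0.0582  0.0039 -0.0002] shift in end axes [ 0.0582  0.0037 -0.0003] pos [0.4733 0.1713 0.0392] t 6.15 F [-0.3477  0.0301 -1.0077] open 0.33029384270136025
```

>>> {"op": "carry_out", "data": {"moves": [[0,0,0,0.015,0.002,0,0.6],[0,0,0,0.01,0.001,0,0.6],[0,0,0,0.01,0,0,0.6],[0,0,0,0.01,0,0,0.6],[0,0,0,0.005,0,0,0.6],[0,0,0,0.003,0,0,0.6]]}}

```text
time: 6.9
eef_pos: [0.5249, 0.1704, 0.0342]
tcp_rot: [0.707, -0.007, 0.006, -0.707]
contact_force: [-0.5, -0.4, -0.7]
opening: 0.333
```

>>> {"op": "carry_out", "data": {"moves": [[0,0,0,0.002,0,0,0.6],[0,0,0,0.002,0,0,0.6],[0,0,0,0.002,0,0,0.6],[0,0,0,0,0,0,0.6]]}}

```text
time: 7.4
eef_pos: [0.5308, 0.1703, 0.0344]
tcp_rot: [-0.707, 0.007, -0.007, 0.707]
contact_force: [-0.2, 0.5, 0.2]
opening: 0.329
```

>>> {"op": "carry_out", "data": {"moves": [[0,0,0,0.002,0,0,0.6],[0,0,0,0.002,0,0,0.6],[0,0,0,0,0,0,0.6]]}}

```text
time: 7.78
eef_pos: [0.532, 0.1703, 0.0333]
tcp_rot: [0.707, -0.009, 0.004, -0.707]
contact_force: [-7.2, 1.1, 2.3]
opening: 0.33
```

The packer met the bolt where predicted: TCP 0.532 against 0.5315. I'll release it, back off and tilt to look into the gap.

>>> {"op": "carry_out", "data": {"moves": [[0,0,0,0,0,0,0.0],[0,0,0,0,0,0,-0.1],[0,0,0,0,0,0,-0.1],[0,0,0,0,-0.03,0,-0.1],[0,0,0,-0.02,-0.04,0,-0.6],[0,0,0.125,-0.01,0,0,-0.9],[0,0,0.125,0,0,0,-0.9],[0,0,0.125,0,0,0,-0.9],[0,0,0.125,0,0,0,-0.9],[0,0,0,0,0,0,-0.9]]}}

```text
time: 9.02
eef_pos: [0.5057, 0.1705, 0.1034]
tcp_rot: [-0.684, 0.181, 0.168, 0.687]
contact_force: [0.2, -0.1, 0.4]
opening: 0.948
```

```bash
python3 - <<'E'
from h import *
a=read_camera("wrist");m=camera_model("wrist");np.save("m5.npy",m["pose"]);cv2.imwrite("pics/w5.png",a);print(m["pose"])
b=w2fish(m,(.5635,.169,.035));print(b)
u,v=b.astype(int)
c=cv2.resize(a[max(0,v-85):v+85,max(0,u-115):u+115],None,fx=3.4,fy=3.4,interpolation=cv2.INTER_CUBIC);cv2.imwrite("pics/w5c.png",c);print(c.shape,max(0,v-85),max(0,u-115))
E
```

```text
[[ 0.0179  0.9813 -0.1917  0.4953]
 [ 0.9998 -0.0174  0.0039  0.1701]
 [ 0.0005 -0.1918 -0.9814  0.2488]
 [ 0.      0.      0.      1.    ]]
[281.0312 374.2421]
(445, 782, 3) 289 166
```

>>> {"op": "carry_out", "data": {"moves": [[0,0,-0.125,-0.01,0,0,-0.9],[0,0,-0.125,-0.01,0,0,-0.9],[0,0,-0.125,0,0,0,-0.9],[0,0,-0.125,0,0,0,-0.9],[0,0,-0.125,0,0,0,-0.9],[0,0,-0.125,0,0,0,-0.9],[0,0,-0.125,0,0,0,-0.9],[0,0,-0.125,0,0,0,-0.9],[0,0,0,0,0,0,-0.9]]}}

```text
time: 10.2
eef_pos: [0.484, 0.1713, 0.1118]
tcp_rot: [0.687, 0.168, 0.18, -0.684]
contact_force: [0.7, -0.9, -1.1]
opening: 0.948
```

```bash
python3 - <<'E'
from h import *
a=read_camera("wrist");m=camera_model("wrist");np.save("m5.npy",m["pose"]);cv2.imwrite("pics/w5.png",a);print(m["pose"])
b=w2fish(m,(.5635,.169,.035));print(b)
u,v=b.astype(int);v0,u0=max(0,v-80),max(0,u-115)
c=cv2.resize(a[v0:v+80,u0:u+115],None,fx=3.4,fy=3.4,interpolation=cv2.INTER_CUBIC);cv2.imwrite("pics/w5c.png",c);print(c.shape,v0,u0)
E
```

```text
[[ 0.0166  0.693   0.7208  0.3575]
 [ 0.9999 -0.0121 -0.0114  0.1729]
 [ 0.0008  0.7209 -0.6931  0.1841]
 [ 0.      0.      0.      1.    ]]
[280.3523 256.3919]
(544, 782, 3) 176 165
```

View pics/w5c.png

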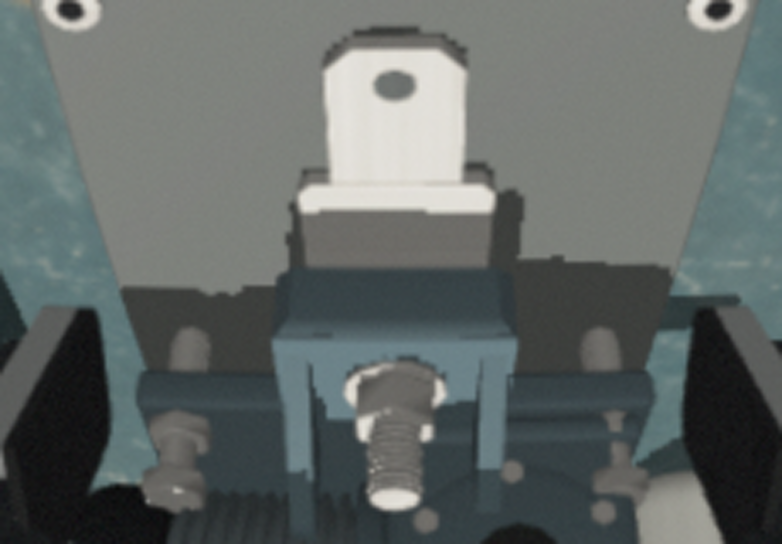

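The gap view shows packer A home and straight: tail at (395,45), shoulder at y≈185. The foot's lower edge is at y≈270, its upper edge at y≈338 and the bolt top at (395,500).

```bash
python3 - <<'E'
from h import *
m=camera_model("wrist");m["pose"]=np.load("m5.npy")
f=lambda u,v,z:fish2w(m,u/3.4+165,v/3.4+176,z)
def atx(u,v,x):
    o,d=ray(m,u/3.4+165,v/3.4+176,True);return o+d*(x-o[0])/d[0]
print("tail",f(395,42,.019),"shoulder L/R",f(300,185,.019),f(493,185,.019),"screws",f(70,10,.014),f(718,10,.014),"bolt",f(395,500,.079))
for x in (.5615,.5635,.5655): print(x,"low",atx(397,270,x),"up",atx(395,338,x))
E
```

```text
tail [0.5068 0.1706 0.019 ] shoulder L/R [0.5507 0.148  0.019 ] [0.5515 0.1925 0.019 ] screws [0.5005 0.1033 0.014 ] [0.5029 0.2376 0.014 ] bolt [0.5919 0.1691 0.079 ]
0.5615 low [0.5615 0.1701 0.0355] up [0.5615 0.1697 0.0539]
0.5635 low [0.5635 0.1701 0.0341] up [0.5635 0.1696 0.0526]
0.5655 low [0.5655 0.1701 0.0326] up [0.5655 0.1696 0.0514]
```

The gap comes out at roughly 17.5–20 mm, so the packer count isn't settled. I'll try the wedge with one packer first, since it can be undone. Next: go level and over to the wedge.

>>> {"op": "carry_out", "data": {"moves": [[0,0,0.125,-0.02,0,0,-0.3],[0,0,0.125,-0.02,0,0,-0.05],[0,0,0.125,0,0,0,-0.05],[0,0,0.125,0,0,0,-0.05],[0,0,0,0,0,-0.055,-0.05],[0,0,0,0,0,-0.055,-0.05],[0,0,0,0,0,-0.055,-0.05],[0,0,0,0,0,-0.055,-0.05],[0,0,0,-0.015,0,-0.035,-0.05],[0,0,0,0,0,0,-0.05]]}}

```text
time: 11.5
eef_pos: [0.4314, -0.0852, 0.0969]
tcp_rot: [-0.707, 0.008, -0.009, 0.707]
contact_force: [0.7, 0.2, -0.6]
opening: 0.524
```

```bash
python3 - <<'E'
from h import *
m=camera_model("wrist");a=read_camera("wrist");np.save("m6.npy",m["pose"]);cv2.imwrite("pics/w6.png",a)
hsv=cv2.cvtColor(a,cv2.COLOR_BGR2HSV)
org=(hsv[...,1]>130)&(hsv[...,0]<22)&(hsv[...,2]>60)
u=w2fish(m,(.44,-.085,.01));mk=comp(org,*u);mk=cv2.morphologyEx(mk.astype(np.uint8),cv2.MORPH_CLOSE,np.ones((5,5)))
ys,xs=np.nonzero(mk);print(mk.sum(),xs.min(),xs.max(),ys.min(),ys.max())
print(fish2w(m,np.mean(xs[ys==ys.min()]),ys.min(),.015))
# tab: mean of row edges, upper part
for y in range(ys.min()+4,ys.min()+40,6):
    r=xs[ys==y];print(y,fish2w(m,r.min(),y,.015),fish2w(m,r.max(),y,.015))
print(fit(m,mk,"w",(.4588,-.0847,0)))
plan([.4265,-.0848,.022],-.005)
E
```

```text
6729 251 316 178 324
[ 0.3957 -0.0843  0.015 ]
182 [ 0.3981 -0.0954  0.015 ] [ 0.3985 -0.0734  0.015 ]
188 [ 0.402  -0.0987  0.015 ] [ 0.4026 -0.0702  0.015 ]
194 [ 0.406  -0.0995  0.015 ] [ 0.4066 -0.0695  0.015 ]
200 [ 0.4101 -0.0991  0.015 ] [ 0.4107 -0.0695  0.015 ]
206 [ 0.4142 -0.0992  0.015 ] [ 0.4148 -0.0696  0.015 ]
212 [ 0.4183 -0.0994  0.015 ] [ 0.419  -0.0695  0.015 ]
(array([ 0.46  , -0.0845, -0.    ]), np.float64(0.07526392931968448))
turn [-0.0006 -0.0166  0.0016] shift in start axes [-0.0051  0.0748 -0.0009] shift in end axes [-0.005   0.0748 -0.0007] pos [ 0.4315 -0.0841  0.0968] t 11.55 F [ 1.0179 -0.3527  0.3894] open 0.5233629021509723
```

>>> {"op": "carry_out", "data": {"moves": [[0,-0.018,0,-0.0035,0.03,0,-0.05],[0,0,0,0,0.03,0,-0.05],[0,0,0,0,0.014,0,-0.05],[0,0,0,0,0,0,-0.05],[0,0,0,0,0,0,0.6],[0,0,0,0,0,0,0.6],[0,0,0,0,0,0,0.6],[0,0,0,0,0,0,0.6]], "squeeze": 60}}

```text
time: 12.55
eef_pos: [0.4284, -0.0831, 0.0231]
tcp_rot: [0.707, 0.001, 0.001, -0.707]
contact_force: [0.4, 1.2, 6.1]
opening: 0.334
```

```bash
python3 - <<'E'
from h import *
plan([.428,-.0845,.022],0)
E
```

```text
turn [ 0.0007 -0.001   0.0026] shift in start axes [-0.0004  0.0011 -0.0014] shift in end axes [-0.0004  0.0011 -0.0014] pos [ 0.4284 -0.0831  0.0231] t 12.55 F [0.4393 1.1657 6.1389] open 0.33392265235330804
```

>>> {"op": "carry_out", "data": {"moves": [[0,0,0,0,-0.04,0,0.6],[0,0,0,0,-0.06,0,0.6],[0,0.018,0,0.005,0,0.05,0.6],[0,0,0,0.005,0,0.051,0.6],[0,0,0,0.007,0,0.051,0.6],[0,0,0,0.007,0,0.051,0.6],[0,0,0,0.007,0,0.051,0.6],[0,0,0,0,0,0,0.6],[0,0,0,0,0,0,0.6]]}}

```text
time: 13.68
eef_pos: [0.4615, 0.1705, 0.1214]
tcp_rot: [0.707, -0.007, 0.006, -0.707]
contact_force: [0.8, -0.7, -0.5]
opening: 0.33
```

```bash
python3 - <<'E'
from h import *
m=camera_model("wrist");a=read_camera("wrist");np.save("m7.npy",m["pose"]);cv2.imwrite("pics/w7.png",a)
plan([.455,.1714,.045],-.018)
hsv=cv2.cvtColor(a,cv2.COLOR_BGR2HSV)
org=(hsv[...,1]>130)&(hsv[...,0]<22)&(hsv[...,2]>60);mk=comp(org,281,240)
ys,xs=np.nonzero(mk);print("tail row",ys.min(),[ (y,xs[ys==y].min(),xs[ys==y].max()) for y in range(ys.min(),ys.max(),15)],ys.max())
t=get_state()["eef_pos"]
for tilt in(-.1,0,.1):
    l=[-.0298,-.008]; q=np.array([np.cos(tilt)*l[0]-np.sin(tilt)*l[1],np.sin(tilt)*l[0]+np.cos(tilt)*l[1]]); print(tilt,w2fish(m,t+[q[0],0,q[1]]))
    l=[.0314,-.0105]; q=np.array([np.cos(tilt)*l[0]-np.sin(tilt)*l[1],np.sin(tilt)*l[0]+np.cos(tilt)*l[1]]); print("slot bottom",w2fish(m,t+[q[0],0,q[1]]))
print(hsv[300:400:4,281].tolist())
E
```

```text
turn [ 0.0006 -0.0013 -0.0011] shift in start axes [-0.0065  0.0764  0.0014] shift in end axes [-0.0066  0.0764  0.0013] pos [0.4616 0.17   0.1214] t 13.725 F [ 0.3036 -0.2136 -0.707 ] open 0.33421628563364386
tail row 217 [(217, np.int64(263), np.int64(300)), (232, np.int64(250), np.int64(313)), (247, np.int64(248), np.int64(315)), (262, np.int64(249), np.int64(314)), (277, np.int64(251), np.int64(312)), (292, np.int64(251), np.int64(311)), (307, np.int64(250), np.int64(312)), (322, np.int64(249), np.int64(314)), (337, np.int64(247), np.int64(316)), (352, np.int64(240), np.int64(322))] 363
-0.1 [279.9645 228.0464]
slot bottom [282.121  329.9174]
0 [280.0139 227.0142]
slot bottom [282.1722 335.2914]
0.1 [280.0728 226.7242]
slot bottom [282.2159 340.4413]
[[19, 255, 254], [19, 255, 254], [17, 255, 248], [18, 255, 254], [19, 255, 254], [18, 255, 254], [18, 255, 254], [18, 255, 254], [18, 255, 254], [24, 11, 118], [80, 10, 78], [95, 52, 54], [93, 48, 58], [97, 48, 69], [98, 50, 97], [96, 50, 143], [95, 42, 121], [90, 21, 24], [110, 27, 28], [110, 29, 26], [105, 36, 28], [105, 19, 27], [90, 28, 27], [102, 47, 27], [98, 39, 26]]
```

>>> {"op": "carry_out", "data": {"moves": [[0,0,0,-0.0066,0.03,0.0013,0.6],[0,0,0,0,0.03,0,0.6],[0,0,0,0,0.0155,0,0.6],[0,0,0,0,0,0,0.6],[0,0,0,0,0,0,0.6]]}}

```text
time: 14.35
eef_pos: [0.4565, 0.1719, 0.0474]
tcp_rot: [-0.707, 0.006, -0.008, 0.707]
contact_force: [0.1, 0.6, -0.8]
opening: 0.333
```

>>> {"op": "carry_out", "data": {"moves": [[0,0,0,0,0.0034,0,0.6],[0,0,0,0.012,0,0,0.6],[0,0,0,0.012,0,0,0.6],[0,0,0,0.012,0,0,0.6],[0,0,0,0.012,0,0,0.6],[0,0,0,0.006,0,0,0.6],[0,0,0,0,0,0,0.6]]}}

```text
time: 15.22
eef_pos: [0.5099, 0.171, 0.0429]
tcp_rot: [0.707, -0.007, 0.007, -0.707]
contact_force: [-0.1, -0.3, -1.0]
opening: 0.327
```

>>> {"op": "carry_out", "data": {"moves": [[0,0,0,0.004,0,0,0.6],[0,0,0,0.004,0,0,0.6],[0,0,0,0.004,0,0,0.6],[0,0,0,0.004,0,0,0.6],[0,0,0,0,0,0,0.6]]}}

```text
time: 15.85
eef_pos: [0.5253, 0.1707, 0.0425]
tcp_rot: [0.707, -0.007, 0.006, -0.707]
contact_force: [1.5, -0.8, -1.9]
opening: 0.331
```

>>> {"op": "carry_out", "data": {"moves": [[0,0,0,0.004,0,0,0.6],[0,0,0,0.004,0,0,0.6],[0,0,0,0.003,0,0,0.6],[0,0,0,0,0,0,0.6]]}}

```text
time: 16.35
eef_pos: [0.5271, 0.1707, 0.0421]
tcp_rot: [0.708, -0.016, -0.004, -0.706]
contact_force: [-27.4, -0.8, 21.0]
opening: 0.33
```

The wedge stopped firmly at TCP 0.527, about 23 mm short of the bolt stop, with the nose about 55 mm in. That matches a gap of about 16.7 mm, so one packer is right. I'll check the tilt and take a look.

```bash
python3 - <<'E'
from h import *
plan([.5275,.1702,.042],-.018)
s=get_state();print(s["wrist_torque"],s["dq"],s["eef_pos"])
sd,sc,w=read_camera("side"),read_camera("scene"),read_camera("wrist")
cv2.imwrite("pics/s8.png",sd);cv2.imwrite("pics/sc8.png",sc);cv2.imwrite("pics/w8.png",w)
z=lambda a,f:cv2.resize(a,None,fx=f,fy=f,interpolation=cv2.INTER_CUBIC)
A=z(sc[165:265,125:255],3);B=z(sd[190:290,160:290],3);C=z(w[200:400,140:420],780/280)[:290]
cv2.imwrite("pics/v8.png",np.vstack([np.hstack([A,B]),C[:,:780]]))
E
```

```text
turn [ 0.0029  0.     -0.028 ] shift in start axes [ 0.0004  0.0001 -0.0005] shift in end axes [ 0.0004  0.0001 -0.0005] pos [0.5271 0.1707 0.0421] t 16.35 F [-27.3895  -0.8106  20.9659] open 0.3302244478017257
[-0.1653  4.1095 -0.0414] [ 0.0011 -0.0032  0.0047 -0.0016 -0.0096 -0.0004] [0.5271 0.1707 0.0421]
```

View pics/v8.png

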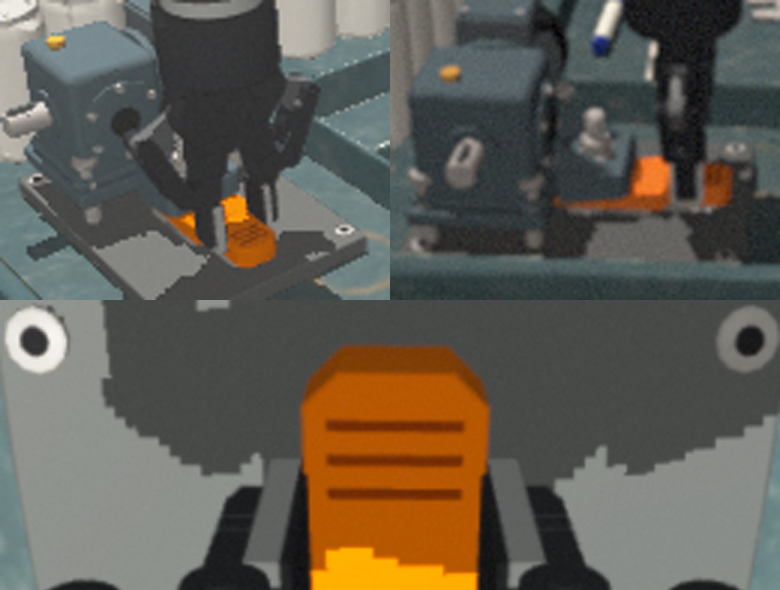

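The composite shows the wedge's tail centred on the plate axis, gripped by both pads, with its fork under the foot. The tool leans 0.028 rad from the push, so I'll level it and keep pushing.

>>> {"op": "carry_out", "data": {"moves": [[0,0,-0.02,0,0,0,0.6],[0,0,-0.01,0,-0.001,0,0.6],[0,0,0,0.002,0,0,0.6],[0,0,0,0,0,0,0.6],[0,0,0,0,0,0,0.6],[0,0,0,0,0,0,0.6]], "squeeze": 80}}

```text
time: 17.25
eef_pos: [0.5269, 0.1707, 0.0422]
tcp_rot: [0.708, -0.008, 0.005, -0.706]
contact_force: [-30.4, -0.0, 21.6]
opening: 0.328
```

```bash
python3 - <<'E'
from h import *
plan([.5275,.1702,.042],-.018);print(get_state()["wrist_torque"])
E
```

```text
turn [ 0.0033 -0.0001 -0.0035] shift in start axes [ 0.0006  0.0002 -0.0005] shift in end axes [ 0.0006  0.0002 -0.0005] pos [0.5269 0.1707 0.0422] t 17.25 F [-30.3714  -0.0446  21.6365] open 0.3280110387330163
[-0.0763  4.9558 -0.0161]
```

>>> {"op": "carry_out", "data": {"moves": [[0,0,0,0,-0.002,0,0.6],[0,0,0,0,-0.002,0,0.6],[0,0,0,0,0,0,0.6],[0,0,0,0,0,0,0.6]]}}

```text
time: 17.75
eef_pos: [0.5268, 0.1707, 0.0424]
tcp_rot: [0.708, -0.007, 0.006, -0.706]
contact_force: [-18.9, 1.4, 0.1]
opening: 0.325
```

```bash
python3 - <<'E'
from h import *
plan([.5275,.1702,.042],-.018);print(get_state()["wrist_torque"])
E
```

```text
turn [ 0.0023 -0.0005 -0.0003] shift in start axes [ 0.0007  0.0004 -0.0005] shift in end axes [ 0.0007  0.0004 -0.0005] pos [0.5268 0.1707 0.0424] t 17.75 F [-18.9269   1.4089   0.1028] open 0.3252718743767729
[0.2438 3.1506 0.0775]
```

Raising the commanded height 4 mm moved the tool only 0.2 mm, so the wedge is held from above and below. I'll push a little more and hold.

>>> {"op": "carry_out", "data": {"moves": [[0,0,0,0.002,0,0,0.6],[0,0,0,0.001,0,0,0.6],[0,0,0,0,0,0,0.6],[0,0,0,0,0,0,0.6],[0,0,0,0,0,0,0.6],[0,0,0,0,0,0,0.6]]}}

```text
time: 18.5
eef_pos: [0.5269, 0.1707, 0.0423]
tcp_rot: [0.708, -0.01, 0.003, -0.706]
contact_force: [-27.4, 1.4, 7.0]
opening: 0.325
```

```bash
python3 - <<'E'
from h import *
plan([.5275,.1702,.042],-.018)
a=cv2.imread("pics/s8.png").astype(int);b=cv2.imread("pics/side0.png").astype(int)
for n,(x0,x1,y0,y1) in dict(hex=(308,338,262,284),can=(316,352,238,258),wrench=(240,258,184,215)).items(): print(n,np.abs(a-b)[y0:y1,x0:x1].mean())
sign_off()
E
```

```text
turn [ 0.0031 -0.0004 -0.0087] shift in start axes [ 0.0006  0.0003 -0.0005] shift in end axes [ 0.0006  0.0003 -0.0005] pos [0.5269 0.1707 0.0423] t 18.5 F [-27.4144   1.442    6.9555] open 0.32541298783385425
hex 22.82020202020202
can 9.748611111111112
wrench 65.96176821983273
the job is handed in; nothing more can be done
```

The job is handed in at 18.5 s of the 69 s allowed. One packer is home round the bolt and the wedge is jammed on top of it, still gripped. The second packer was not needed and stayed in the tray.

- **Packer:** it met the bolt at TCP x = 0.532, against 0.5315 predicted. The close-up then showed it straight on the plate's axis. I did not measure it again after the wedge went in.
- **Wedge:** it stopped with its thin end about 55 mm behind the foot's edge, about 23 mm short of the bolt stop. That gives a gap of about 16.7 mm, so a second packer would have stopped the wedge short of the required 28 mm.
- **Jam:** raising the commanded height 4 mm moved the tool only 0.2 mm, so the wedge is held from above and below. At the end the push was 27 N, the grip was set to 80 N and the tool was within 0.01 rad of level. I could not measure the contact forces on foot and packer directly.
- **Disagreement:** the camera estimates of the gap scattered from about 17 to 23.5 mm, so the wedge's stopping position decided the packer count.
- **Failed check:** comparing the side pictures from before and after to see whether the wrench, hex key and can end had moved was no use. The arm and its shadow changed those areas, giving differences of 66 (wrench), 23 (hex key) and 10 (can end). Nothing was touched on purpose, and I saw no stray contact forces.

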